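# Load the bench shaker and hold its dead-man lever at run

### The job

Load the bench shaker for an abrasion run: drop the mortar cube and the solid steel drum into its open round pot, side by side so that both lie well below the rim, and leave the hollow steel ring and everything else where it stands. Then press the rubber pad of the shaker's sprung dead-man lever down to its run position, about half-way (its pointer between the two gauge pins; 18 mm down at the pad), without ever pushing it through towards the bottom stop, and finish while still holding it there with the arm: do not let go.

Things in the scene. Friction and masses are not known exactly. Their poses are not given: they have to be found in the camera images.
- cube_mid (a point): Centre of the loose grey mortar cube, 50 x 50 x 50 mm, 0.2 to 0.35 kg, standing flat on the worktop; x and y axes square to its side faces, z up. To go into the pot.
- drum_mid (a point): Centre of the loose solid steel drum, a dull closed cylinder of 49 mm diameter and 37 mm height standing on end, about 0.2 to 0.35 kg; z along its axis. To go into the pot.
- pot_floor (a point): Centre of the inner floor of the shaker's open round steel pot. The pot is fixed: inside diameter 152 mm, wall 4 mm, rim 70 mm above this point (119 mm above the worktop); z up. It stands on a low grey square base, 170 x 170 mm, 49 mm high to the pot's floor.
- lever_pad (a point): Centre of the top face of the black rubber pad (50 x 50 mm) at the free end of the dead-man lever; moves with the lever. Its x axis points along the lever to the hinge 120 mm away, y across the pad. Released, the pad's top is about 117 mm above the worktop and tilted 0.15 rad (free end up); at the middle of the run position it is level, 18 mm lower.
- lever_console: The fixed grey console block under the lever, 160 x 90 mm, origin at the centre of its underside; the lever's hinge is at its +x end, 85 mm up, the pad at its -x end. An aluminium gauge plate 20 mm long with two pins stands beside the lever at x = -25, y = +41 mm, its top 100 mm above the worktop.
- dead_man (a joint): Angle of the dead-man lever in rad: 0 released, grows as the pad is pressed down, bottom stop at 0.30. Pad travel is 120 mm x angle: 0.15 (pad 18 mm down) is the middle of the run position, which spans 0.10 to 0.20 (12 to 24 mm); beyond 0.27 it trips. A spring returns it: about 3 N at the pad to start moving it, 6 N at 0.15, 9 N at the bottom stop.
- hollow_ring_mid (a point): Centre of a loose hollow steel ring, 50 mm outside diameter, 42 mm high, open bore. Stays where it is.
- long_bar_mid (a point): Centre of a loose grey mortar bar, 160 x 40 x 40 mm, long side along its x axis. Stays where it is.
- timer_mid (a point): Centre of a loose pale square bench timer, 62 x 62 x 20 mm. Stays where it is.
- big_weight_mid (a point): Centre of a loose knobbed calibration weight, 30 mm diameter, 42 mm high. Stays where it is.

How it is judged:
On the way, in this order (a step that is already met when the one before it is completed fails the run):
1. the cube and the drum lie in the pot, let go (horizontal distance between each of cube_mid, drum_mid and pot_floor below 0.07 m and z of cube_mid in the frame of pot_floor between 0.008 and 0.058 m and z of drum_mid in the frame of pot_floor between 0.008 and 0.058 m and contact force between each of cube, drum and the fingers below 0.1 N and contact force between each of cube, drum and the arm below 0.1 N and linear speed of each of cube, drum below 0.03 m/s), for 0.2 s.
2. the arm holds the lever in its run position (horizontal distance between each of cube_mid, drum_mid and pot_floor below 0.07 m and z of cube_mid in the frame of pot_floor between 0.008 and 0.058 m and z of drum_mid in the frame of pot_floor between 0.008 and 0.058 m and value of joint dead_man between 0.1 and 0.2 rad and contact force between any of the fingers, the arm and dead_man above 1.5 N), for 0.5 s.
At the end, for the whole second after the job is handed in: Cube and drum lie in the pot, untouched and at rest, each with its centre within 70 mm of the pot's axis and less than 58 mm above its floor; the arm presses the lever with more than 1.5 N and holds it still between 0.10 and 0.20 rad (all of step 2 and contact force between each of cube, drum and the fingers below 0.1 N and contact force between each of cube, drum and the arm below 0.1 N and linear speed of each of cube, drum below 0.03 m/s and velocity of joint dead_man between -0.05 and 0.05 rad/s); the arm keeps its last pose, push and grip.
It fails at once if the lever was pushed beyond 0.27 rad, where it trips (value of joint dead_man above 0.27 rad).
It fails at once if the lever was pressed (beyond 0.10 rad) before both pieces were in the pot (value of joint dead_man above 0.1 rad and not (horizontal distance between each of cube_mid, drum_mid and pot_floor below 0.07 m and z of cube_mid in the frame of pot_floor between 0.008 and 0.058 m and z of drum_mid in the frame of pot_floor between 0.008 and 0.058 m)).
It fails at once if the hollow ring, mortar bar, timer or weight was displaced by more than 25 mm (distance of any of hollow_ring_mid, long_bar_mid, timer_mid, big_weight_mid from where it was at the start of the episode above 0.025 m).
It also fails if it takes over 72 s, if anything falls off the work surface, if the arm or the gripper's body presses on something with over 40 N, if the wrist force passes 120 N, or if a joint passes its speed limit or range.

### The arm

A 7-joint arm with a two-finger parallel gripper is mounted at the origin on a cart in front of the work surface, level with it; the furniture and walls round the work are solid. World frame = base frame: x ahead of the robot, y to its left, z up, the work surface at z = 0. Lengths are in m, angles in rad, forces in N, time in s.
With the tool pointing down it reaches from about 0.425 to 0.875 m from the base axis. Payload 4.7 kg.
Tool frame: the origin (TCP) lies midway between the tips of the shut fingers; the grasp point (between the pads) lies 19 mm behind it (ctrl.grip_point_offset is the distance from the TCP to the grasp point, in m); z points along the fingers, y is the line along which they close (so a half turn about z gives the same grasp; the last joint's range is limited). The gripper opens to 87 mm and grips with 3 to 60 N. Pads are 19 mm wide; open, the fingers measure 117 mm over their backs; the gripper's body (75 mm by 190 mm) begins 51 mm behind the grasp point.
Start: joints at [-1.279, 0.321, -0.07, 1.45, 0.023, 1.371, -0.057], TCP at [0.178, 0.625, 0.223] pointing down, gripper open.
Joint ranges: [-2.86, 2.86], [-0.3, 2.09], [-1.38, 1.24], [0.06, 2.45], [-1.56, 4.7], [0.09, 2.05], [-2.69, 2.69]. Speed limits (rad/s): [2.57, 2.57, 3.14, 3.14, 3.14, 3.14, 3.14].

### API

Orientations are given as a rotation vector (axis times angle).
In Python, from bench import ctrl gives the robot as it stands.
- The arm moves only by the tool move_arm, never from a script. Its argument "increments" is text: rows parted by semicolons, each of 7 numbers parted by spaces: the shift along the world's x, y, z in mm, then the turn, a rotation vector about the world's x, y, z in degrees, then the closure in counts, from 0 (fully open) to 255 (shut). A call has exactly 8 rows; each row shifts and turns the commanded pose from where the row before left it; what a row does not reach is not made up. A row lasts 1/12 s, in which the tool goes at most 41.7 mm and 7.16 degrees, less where a joint would pass 70% of its speed; a pose out of reach is approached as far as the arm can. A call with a gripper value outside its range is refused whole. The fingers move at their own pace and stop on an object; "grip_force" is the grip in N (left out, the last holds). Time passes only in rows, so rows that do not move let the fingers close, or fill a call up. It gives the time, the measured TCP pose, the force, the opening and the grip force at its end, in the units of the state.
- ctrl.get_state(): the state, without advancing time (a new reading comes with each control period).
- ctrl.get_image(name): name is "side" or "top"; returns a dict with "frame" (480x640x3 uint8, red, green, blue), "depth" (480x640 float32, m along the optical axis (not along the pixel's ray), 0 where there is no reading), "fx", "fy", "cx", "cy" (pixels), "position" and "orientation" of the camera in the world. Camera axes: x right, y down, z forward; pixel columns grow to the right and rows downward; lengths in m; the calibration is good to about 2 mm. A picture is of the moment at which its call begins.
- ctrl.close_job(): hands the job in; it is judged then, once.
Trained networks look in a picture, given as the dict that the camera call returned (one of the last four; its "shot" number tells which), for a name from the list of things; names that differ only in an ending like _2 or _b are one class to them, and where a whole thing is asked for, a point or a joint stands for the part that bears it (a point fixed in the world has none). Each returns a list of dicts, best first, with "score" (0 to 1); they miss things now and then, are a little off and sometimes report something else, mostly with a low value. They report only what shows in the picture. A call takes as long as a camera call.
- ctrl.find_in(target, picture): "centre" ([x, y, z] in m, in world coordinates, good to about 4 mm: the middle of the surface that is visible of it).
- ctrl.silhouettes(target, picture): "region" (480x640 bool, what is visible of it).
The state is a dict: "time": time; "joint_positions": joint angles; "qd": joint speeds; "joint_torque": joint torques, N m; "position": TCP position; "tool_rot": TCP orientation; "ft_force": force on the tool from outside, world axes, zero at the start; "torque": the same for the moment, N m; "grip_width": opening from 0.0 (shut) to 1.0 (fully open); "grip_force": force on a finger pad.
Only numpy, scipy, OpenCV 4.12 (cv2) and the standard library are available. Lean on these libraries where they do the work, as an engineer would, in place of code of your own. Each camera call takes 0.05 s, during which the arm holds its last target. There are 200 camera calls.

## Working session

There is one attempt and no reset: what is moved stays moved. The work goes in short steps, Python scripts to look and compute and a tool call to move; the robot and the scene stay as the last step left them, time stands still between calls to the robot, and variables do not carry over. Pictures are saved under pics/ and viewed, at most 10 in all, crops included, and the job is handed in when it is done.

Besides the shell and the picture viewer there is one more tool, called after "Request:" as a command line: name --argument value ..., lists and objects as JSON in quotes. move_arm: Moves the arm, as the interface text tells. Its arguments: {"type":"object","properties":{"increments":{"type":"string"},"grip_force":{"type":"number"}},"required":["increments"]}

```bash
mkdir -p pics; cat > h.py <<'E'
import numpy as np, cv2
from scipy.spatial.transform import Rotation as R
from bench import ctrl
def cam(p):
    o=np.array(p["orientation"],float)
    M=o if o.shape==(3,3) else (R.from_rotvec(o).as_matrix() if o.size==3 else R.from_quat(o).as_matrix())
    return M,np.array(p["position"])
def cloud(p):
    M,t=cam(p);d=p["depth"];v,u=np.mgrid[:480,:640]
    c=np.stack([(u-p["cx"])/p["fx"]*d,(v-p["cy"])/p["fy"]*d,d],-1)
    return c@M.T+t
def save(p,n): cv2.imwrite("pics/"+n,p["frame"][...,::-1])
E
python3 - <<'E'
from h import *
s=ctrl.get_state();print(s["position"],s["tool_rot"],s["grip_width"],s["ft_force"],s["time"])
ps={n:ctrl.get_image(n) for n in("top","side")}
fr=[]
for n,p in ps.items():
    save(p,n+"0.png");print(n,p["position"],p["orientation"],p["fx"])
    C=cloud(p)
    for t in["cube_mid","drum_mid","pot_floor","lever_pad","lever_console","hollow_ring_mid","long_bar_mid","timer_mid","big_weight_mid"]:
        for f in ctrl.find_in(t,p)[:3]: print(t,np.round(f["centre"],3),round(f["score"],2))
        for g in ctrl.silhouettes(t,p)[:2]:
            m=g["region"]&(p["depth"]>0);q=C[m]
            if len(q)<20: continue
            zt=np.percentile(q[:,2],95);top=q[abs(q[:,2]-zt)<.006]
            r=cv2.minAreaRect((top[:,:2]*1000).astype(np.float32))
            v,u=np.where(m)
            print("   sil",round(g["score"],2),"px",int(u.mean()),int(v.mean()),"ztop",round(zt,3),"rect",np.round(r[0],0),np.round(r[1],0),round(r[2],1))
E
```

```text
[0.17816444 0.62453122 0.2214709 ] [-4.34896906e-01 -3.11119315e+00  2.97584925e-03] 0.9997121650019438 [-0.46478009 -0.41023169 -0.02465956] 0.0
top [0.26766054 0.0133345  1.38968703] [-2.12411946  2.12153674 -0.18069854] 569.9375474583705
cube_mid [0.394 0.204 0.048] 0.7
   sil 0.6 px 243 288 ztop 0.054 rect [396. 203.] [50. 50.] 19.1
drum_mid [0.498 0.268 0.036] 0.77
pot_floor [ 0.544 -0.019  0.051] 0.76
   sil 0.69 px 337 226 ztop 0.117 rect [544. -21.] [156. 159.] 89.2
   sil 0.55 px 196 291 ztop 0.045 rect [389. 315.] [48. 47.] 57.3
lever_pad [ 0.542 -0.226  0.111] 0.61
   sil 0.77 px 428 218 ztop 0.12 rect [ 518. -238.] [49. 50.] 11.8
   sil 0.59 px 244 288 ztop 0.054 rect [396. 203.] [50. 50.] 19.0
lever_console [ 0.568 -0.218  0.041] 0.95
   sil 0.88 px 420 215 ztop 0.118 rect [ 519. -238.] [49. 50.] 13.7
   sil 0.62 px 196 291 ztop 0.045 rect [390. 315.] [47. 47.] 34.4
hollow_ring_mid [0.393 0.318 0.038] 0.56
   sil 0.81 px 196 291 ztop 0.045 rect [389. 315.] [48. 47.] 57.3
long_bar_mid [ 0.377 -0.314  0.044] 0.74
   sil 0.6 px 462 297 ztop 0.044 rect [ 376. -319.] [ 42. 15
[... 783 characters left out ...]
0.593 -0.236  0.039] 0.59
   sil 0.58 px 361 348 ztop 0.119 rect [ 518. -242.] [47. 51.] 8.4
   sil 0.24 px 338 321 ztop 0.12 rect [ 518. -241.] [47. 51.] 13.5
hollow_ring_mid [0.392 0.302 0.033] 0.8
   sil 0.72 px 282 195 ztop 0.043 rect [396. 284.] [ 48. 112.] 13.6
long_bar_mid [ 0.38  -0.333  0.034] 0.65
long_bar_mid [ 0.55  -0.07   0.067] 0.59
   sil 0.96 px 231 398 ztop 0.042 rect [ 376. -321.] [ 43. 161.] 85.0
timer_mid [ 0.387 -0.164  0.022] 0.79
   sil 0.69 px 254 327 ztop 0.022 rect [ 385. -152.] [62. 66.] 13.4
   sil 0.37 px 339 321 ztop 0.12 rect [ 517. -243.] [46. 51.] 7.4
big_weight_mid [ 0.394 -0.056  0.022] 0.66
   sil 0.76 px 264 289 ztop 0.042 rect [390. -50.] [17. 18.] 89.4
```

View pics/top0.png

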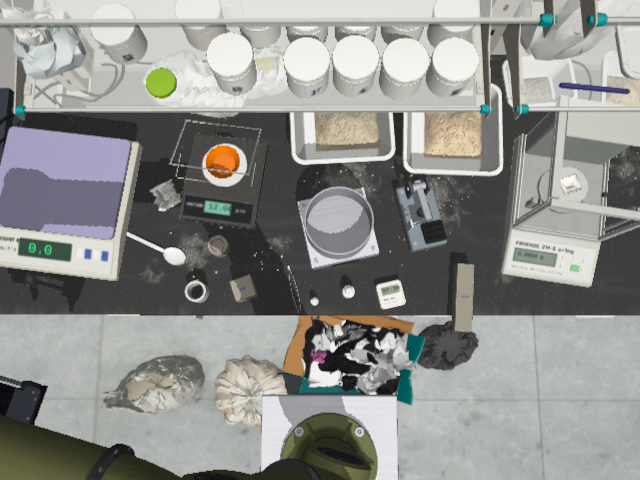

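View pics/side0.png

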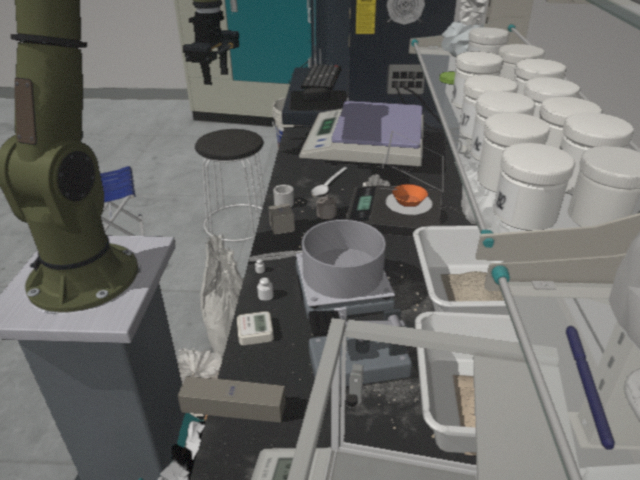

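Top view: cube is at px (243,288), ring (196,291), drum (217,245), pot (340,224) and lever pad (433,233). The side view agrees. I'll move above the cube, turning +35° to square up with its faces.

Request:
move_arm --increments "17 -33 0 0 0 5 0;17 -33 0 0 0 5 0;17 -33 0 0 0 5 0;17 -33 0 0 0 5 0;17 -33 0 0 0 5 0;17 -33 0 0 0 5 0;17 -33 0 0 0 5 0;17 -33 0 0 0 0 0" --grip_force 25

```text
time: 2.57
position: [0.3149, 0.3594, 0.2228]
tool_rot: [-0.527, 3.097, 0.001]
ft_force: [-0.0, -0.3, 0.1]
grip_width: 0.995
grip_force: 0.0
```

Request:
move_arm --increments "17 -33 0 0 0 0 0;17 -33 0 0 0 0 0;17 -33 -10 0 0 0 0;17 -33 -20 0 0 0 0;14 -26 -20 0 0 0 0;0 0 -20 0 0 0 0;0 0 0 0 0 0 0;0 0 0 0 0 0 0"

```text
time: 3.23
position: [0.3953, 0.2035, 0.1525]
tool_rot: [0.52, -3.097, 0.0]
ft_force: [-0.2, 0.3, 1.4]
grip_width: 1.001
grip_force: 0.0
```

```bash
python3 - <<'E'
from h import *
s=ctrl.get_state();print(s["position"],s["tool_rot"],s["ft_force"],s["time"],s["joint_positions"])
M=R.from_rotvec(s["tool_rot"]).as_matrix();print("closing",np.degrees(np.arctan2(M[1,1],M[0,1])),M[:,2])
p=ctrl.get_image("side");C=cloud(p);save(p,"s1.png")
for t in("cube_mid","drum_mid"):
  for g in ctrl.silhouettes(t,p)[:2]:
    m=g["region"]&(p["depth"]>0);q=C[m];zt=np.percentile(q[:,2],95);q=q[abs(q[:,2]-zt)<.006]
    print(t,g["score"],zt,cv2.minAreaRect((q[:,:2]*1000).astype(np.float32)))
p=ctrl.get_image("top");C=cloud(p)
k=(C[...,0]>.52)&(C[...,0]<.66)&(abs(C[...,1]-.25)<.12)&(p["depth"]>0)
for x in np.arange(.52,.66,.02):
  kk=k&(abs(C[...,0]-x)<.01);print(round(x,2),C[kk][:,2].max())
E
```

```text
[0.39534692 0.20350523 0.15254014] [ 5.20338565e-01 -3.09651262e+00  2.84530975e-04] [-0.18790279  0.26520603  1.36421918] 3.2333 [-0.79954086 -0.07640419  0.25484069  2.03361231  0.02029828  1.18361277
  1.35065802]
closing 109.07774566684982 [-1.61240516e-03 -4.54723849e-04 -9.99998597e-01]
cube_mid 0.86 0.0516519906586658 ((395.9639587402344, 200.72821044921875), (49.837440490722656, 57.18807601928711), 20.097063064575195)
drum_mid 0.76 0.037714029250315084 ((500.2683410644531, 264.05487060546875), (47.215579986572266, 51.191162109375), 6.111425399780273)
0.52 0.032791012641228745
0.54 0.026834523621218187
0.56 0.035163249647812256
0.58 0.041665987375663516
0.6 0.04219992151321694
0.62 0.12736868971315674
0.64 0.19251232168337395
0.66 0.19019757862860276
```

Request:
move_arm --increments "1 -1 -35 0 0 0 0;0 0 -35 0 0 0 0;0 0 -30 0 0 0 0;0 0 -22 0 0 0 0;0 0 -12 0 0 0 0;0 0 -7 0 0 0 0;0 0 0 0 0 0 0;0 0 0 0 0 0 200"

```text
time: 4.1
position: [0.3977, 0.2033, 0.0126]
tool_rot: [-0.522, 3.097, 0.001]
ft_force: [-0.6, -0.2, 0.6]
grip_width: 0.971
grip_force: 0.0
```

Request:
move_arm --increments "0 0 0 0 0 0 200;0 0 0 0 0 0 255;0 0 0 0 0 0 255;0 0 0 0 0 0 255;0 0 0 0 0 0 255;0 0 0 0 0 0 255;0 0 0 0 0 0 255;0 0 0 0 0 0 255"

```text
time: 4.77
position: [0.3972, 0.2028, 0.0121]
tool_rot: [-0.521, 3.098, 0.001]
ft_force: [-0.5, 0.4, 2.6]
grip_width: 0.583
grip_force: 25.0
```

Request:
move_arm --increments "0 0 15 0 0 0 255;0 0 30 0 0 0 255;0 0 35 0 0 0 255;0 0 35 0 0 0 255;5 -6 35 0 0 0 255;13 -15 10 0 0 0 255;20 -24 0 0 0 0 255;20 -24 0 0 0 0 255"

```text
time: 5.43
position: [0.4555, 0.1333, 0.1724]
tool_rot: [-0.525, 3.096, 0.001]
ft_force: [0.3, 0.1, -4.1]
grip_width: 0.576
grip_force: 25.0
```

Request:
move_arm --increments "20 -24 0 0 0 0 255;20 -24 0 0 0 0 255;20 -24 0 0 0 0 255;20 -24 0 0 0 0 255;20 -24 0 0 0 0 255;15 -18 0 0 0 0 255;5 -6 0 0 0 0 255;0 0 0 0 0 0 255"

```text
time: 6.1
position: [0.5751, -0.0135, 0.1706]
tool_rot: [0.514, -3.097, 0.003]
ft_force: [-0.0, 0.3, -2.7]
grip_width: 0.577
grip_force: 25.0
```

```bash
python3 - <<'E'
from h import *
s=ctrl.get_state();print(s["position"],s["grip_width"],s["time"])
p=ctrl.get_image("side");save(p,"s2.png");C=cloud(p)
q=C[(p["depth"]>0)&(abs(C[...,2]-.117)<.004)&(C[...,0]>.44)&(C[...,0]<.65)&(C[...,1]>-.13)&(C[...,1]<.1)][:,:2]
print(len(q),q.min(0),q.max(0),cv2.minEnclosingCircle((q*1000).astype(np.float32)))
E
```

```text
[ 0.5751407  -0.01346465  0.17061169] 0.576697749031021 6.1
571 [ 0.46458604 -0.1046156 ] [0.62391462 0.05617189] ((543.0938110351562, -25.048198699951172), 82.4210433959961)
```

View pics/s2.png

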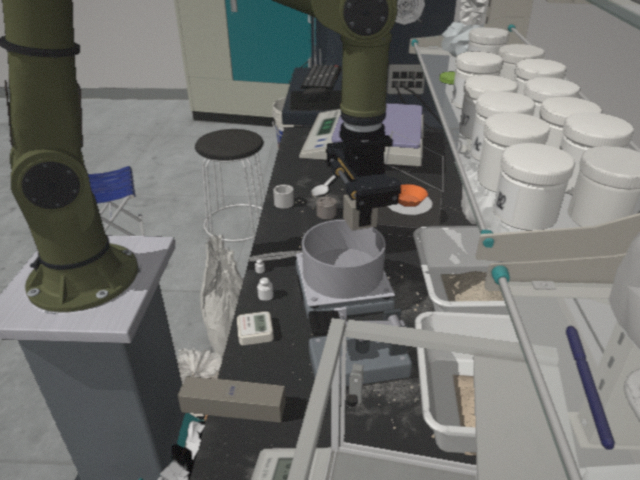

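Request:
move_arm --increments "0 0 -25 0 0 0 255;0 0 -30 0 0 0 255;0 0 -25 0 0 0 255;0 0 -15 0 0 0 255;0 0 -8 0 0 0 255;0 0 -2 0 0 0 255;0 0 0 0 0 0 255;0 0 0 0 0 0 255"

```text
time: 6.82
position: [0.5758, -0.0098, 0.068]
tool_rot: [-0.522, 3.096, 0.001]
ft_force: [0.6, -0.5, -3.0]
grip_width: 0.577
grip_force: 25.0
```

Request:
move_arm --increments "0 0 0 0 0 0 70;0 0 0 0 0 0 70;0 0 0 0 0 0 70;0 0 0 0 0 0 70;0 0 0 0 0 0 70;0 0 0 0 0 0 70;0 0 0 0 0 0 70;0 0 0 0 0 0 70"

```text
time: 7.48
position: [0.5751, -0.0105, 0.0668]
tool_rot: [-0.521, 3.098, 0.0]
ft_force: [-0.2, 0.1, 0.3]
grip_width: 0.725
grip_force: 0.0
```

Request:
move_arm --increments "0 0 20 0 0 0 70;0 0 35 0 0 0 70;0 0 35 0 0 0 70;0 5 20 0 0 0 0;-5 20 0 0 0 0 0;-10 36 0 0 0 0 0;-10 36 0 0 0 0 0;-10 36 0 0 0 0 0"

```text
time: 8.15
position: [0.5396, 0.1235, 0.1771]
tool_rot: [-0.518, 3.098, 0.001]
ft_force: [0.0, 0.9, -0.0]
grip_width: 0.971
grip_force: 0.0
```

Request:
move_arm --increments "-10 36 0 0 0 0 0;-10 36 0 0 0 0 0;-10 36 0 0 0 0 0;-10 30 0 0 0 0 0;0 5 -30 0 0 0 0;0 0 -30 0 0 0 0;0 0 0 0 0 0 0;0 0 0 0 0 0 0"

```text
time: 8.82
position: [0.499, 0.2644, 0.1156]
tool_rot: [0.52, -3.095, 0.003]
ft_force: [0.3, 0.6, 0.7]
grip_width: 1.0
grip_force: 0.0
```

```bash
python3 - <<'E'
from h import *
s=ctrl.get_state();print(s["position"],s["grip_width"],s["time"])
p=ctrl.get_image("side");save(p,"s3.png");C=cloud(p)
for t in("cube_mid","drum_mid"):
  for f in ctrl.find_in(t,p)[:2]: print(t,np.round(f["centre"],3),f["score"])
  for g in ctrl.silhouettes(t,p)[:2]:
    m=g["region"]&(p["depth"]>0);q=C[m];zt=np.percentile(q[:,2],90);q=q[abs(q[:,2]-zt)<.003]
    print(t,g["score"],zt,q[:,:2].min(0),q[:,:2].max(0),q[:,:2].mean(0))
E
```

```text
[0.49897453 0.26444799 0.1155798 ] 1.0001165217523487 8.8167
cube_mid [ 0.577 -0.022  0.098] 0.75
cube_mid 0.65 0.10004863126948567 [ 0.54729427 -0.04317889] [0.60522172 0.01546029] [ 0.57538994 -0.01412487]
drum_mid [0.501 0.251 0.026] 0.83
drum_mid 0.78 0.037233308440696146 [0.4786896  0.23994672] [0.52332359 0.29107213] [0.50141397 0.26515166]
```

View pics/s3.png

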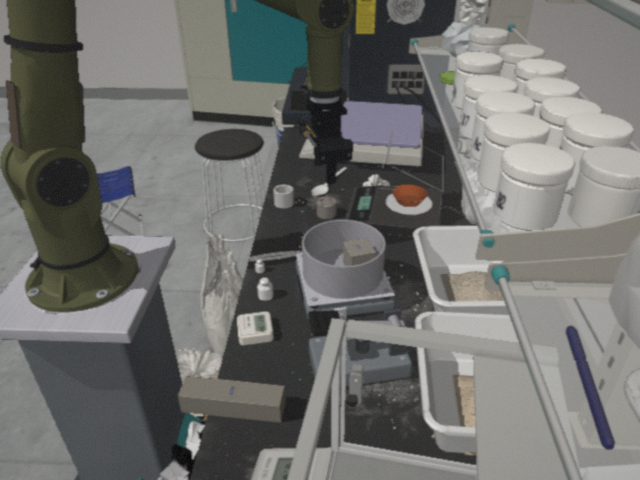

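Cube lies flat in the pot at px (358,250); the drum at (326,207) is under the open gripper. Next I'll descend on the drum.

Request:
move_arm --increments "2 1 -30 0 0 0 0;0 0 -30 0 0 0 0;0 0 -25 0 0 0 0;0 0 -16 0 0 0 0;0 0 -7 0 0 0 0;0 0 -2 0 0 0 0;0 0 0 0 0 0 0;0 0 0 0 0 0 255"

```text
time: 9.73
position: [0.5033, 0.2671, 0.0084]
tool_rot: [-0.52, 3.096, 0.002]
ft_force: [-0.1, 0.9, 0.2]
grip_width: 0.975
grip_force: 0.0
```

Request:
move_arm --increments "0 0 0 0 0 0 255;0 0 0 0 0 0 255;0 0 0 0 0 0 255;0 0 0 0 0 0 255;0 0 0 0 0 0 255;0 0 0 0 0 0 255;0 0 0 0 0 0 255;0 0 0 0 0 0 255"

```text
time: 10.4
position: [0.502, 0.267, 0.007]
tool_rot: [-0.521, 3.098, 0.001]
ft_force: [-0.5, 0.5, 1.1]
grip_width: 0.561
grip_force: 25.0
```

Request:
move_arm --increments "0 0 15 0 0 0 255;0 0 30 0 0 0 255;0 0 35 0 0 0 255;0 0 35 0 0 0 255;0 -7 35 0 0 0 255;0 -20 15 0 0 0 255;1 -35 0 0 0 0 255;1 -35 0 0 0 0 255"

```text
time: 11.07
position: [0.5043, 0.1694, 0.1727]
tool_rot: [-0.525, 3.096, 0.001]
ft_force: [0.9, -1.4, -2.0]
grip_width: 0.557
grip_force: 25.0
```

Request:
move_arm --increments "1 -35 0 0 0 0 255;1 -35 0 0 0 0 255;1 -35 0 0 0 0 255;1 -35 0 0 0 0 255;2 -35 0 0 0 0 255;2 -22 0 0 0 0 255;0 -8 0 0 0 0 255;0 0 0 0 0 0 255"

```text
time: 11.73
position: [0.5114, -0.0386, 0.1713]
tool_rot: [0.512, -3.098, 0.001]
ft_force: [-0.5, 0.5, -2.7]
grip_width: 0.56
grip_force: 25.0
```

Request:
move_arm --increments "0 0 -25 0 0 0 255;0 0 -30 0 0 0 255;0 0 -25 0 0 0 255;0 0 -18 0 0 0 255;0 0 -9 0 0 0 255;0 0 -3 0 0 0 255;0 0 0 0 0 0 255;0 0 0 0 0 0 255"

```text
time: 12.4
position: [0.513, -0.0349, 0.0627]
tool_rot: [-0.522, 3.096, 0.0]
ft_force: [0.8, -0.6, -2.3]
grip_width: 0.559
grip_force: 25.0
```

Request:
move_arm --increments "0 0 0 0 0 0 70;0 0 0 0 0 0 70;0 0 0 0 0 0 70;0 0 0 0 0 0 70;0 0 0 0 0 0 70;0 0 0 0 0 0 70;0 0 0 0 0 0 70;0 0 0 0 0 0 70"

```text
time: 13.07
position: [0.5121, -0.0355, 0.0619]
tool_rot: [-0.521, 3.098, 0.0]
ft_force: [-0.9, 0.6, -0.0]
grip_width: 0.73
grip_force: 0.0
```

Request:
move_arm --increments "0 0 20 0 0 0 70;0 0 35 0 0 0 70;0 0 35 0 0 0 70;0 0 30 0 0 0 70;0 0 10 0 0 0 255;0 0 0 0 0 0 255;0 0 0 0 0 0 255;0 0 0 0 0 0 255"

```text
time: 13.73
position: [0.5109, -0.0354, 0.19]
tool_rot: [0.52, -3.095, -0.0]
ft_force: [0.2, -0.2, -0.8]
grip_width: 0.506
grip_force: 0.0
```

```bash
python3 - <<'E'
from h import *
s=ctrl.get_state();print(s["position"],s["grip_width"],s["time"],s["joint_positions"])
p=ctrl.get_image("side");save(p,"s4.png");C=cloud(p)
for t in("cube_mid","drum_mid"):
  for g in ctrl.silhouettes(t,p)[:2]:
    m=g["region"]&(p["depth"]>0);q=C[m];zt=np.percentile(q[:,2],90);q=q[abs(q[:,2]-zt)<.003]
    print(t,g["score"],zt,q[:,:2].min(0),q[:,:2].max(0),q[:,:2].mean(0))
p=ctrl.get_image("top");C=cloud(p);
cv2.imwrite("pics/t4.png",cv2.resize(p["frame"][140:300,260:540,::-1],None,fx=2.8,fy=2.8))
for t in("lever_pad","lever_console"):
  for g in ctrl.silhouettes(t,p)[:1]:
    m=g["region"]&(p["depth"]>0);q=C[m];zt=np.percentile(q[:,2],90)
    for lo,hi in((.104,.13),(.05,.07),(.07,.09),(.09,.104)):
        r=q[(q[:,2]>lo)&(q[:,2]<hi)]
        if len(r)>10: print(t,lo,len(r),r.mean(0),cv2.minAreaRect((r[:,:2]*1000).astype(np.float32)))
E
```

```text
[ 0.51091975 -0.03539686  0.18999874] 0.5064345970660802 13.7333 [-0.55599385  0.04186571  0.59281928  1.85010058 -0.02426089  1.2597896
  1.94785603]
cube_mid 0.78 0.09994508649145728 [ 0.54523429 -0.04465536] [0.60345746 0.01772014] [ 0.57502326 -0.01361968]
drum_mid 0.7 0.08727513931683493 [ 0.49147182 -0.05261056] [ 0.53641052 -0.01243405] [ 0.51606681 -0.02983162]
lever_pad 0.104 476 [ 0.51940915 -0.23644283  0.11631851] ((528.9984741210938, -234.61099243164062), (69.84039306640625, 49.641807556152344), 14.006017684936523)
lever_pad 0.05 13 [ 0.59724984 -0.22426635  0.05996207] ((610.7621459960938, -224.74050903320312), (8.04502010345459, 81.32449340820312), 84.79624938964844)
lever_pad 0.07 73 [ 0.62857775 -0.21322261  0.08695522] ((611.316162109375, -217.74673461914062), (74.59698486328125, 32.361839294433594), 11.844264030456543)
lever_pad 0.09 277 [ 0.59739198 -0.21902096  0.09630658] ((592.9960327148438, -215.14552307128906), (100.45609283447266, 37.715702056884766), 6.469363212585449)
lever_console 0.104 492 [ 0.52030209 -0.23638211  0.11605607] ((563.993896484375, -217.5491180419922), (150.42190551757812, 68.78890228271484), 16.527359008789062)
lever_console 0.05 98 [ 0.58813596 -0.20826077  0.05962971] ((591.5146484375, -212.29055786132812), (119.27180480957031, 52.820762634277344), 1.2348161935806274)
lever_console 0.07 128 [ 0.61468208 -0.20743313  0.08480612] ((590.2403564453125, -213.0674285888672), (115.1430892944336, 54.999385833740234), 1.780144453048706)
lever_console 0.09 394 [ 0.59955523 -0.21555578  0.09669818] ((590.8675537109375, -213.1800537109375), (115.44518280029297, 54.57603073120117), 2.245161771774292)
```

View pics/t4.png

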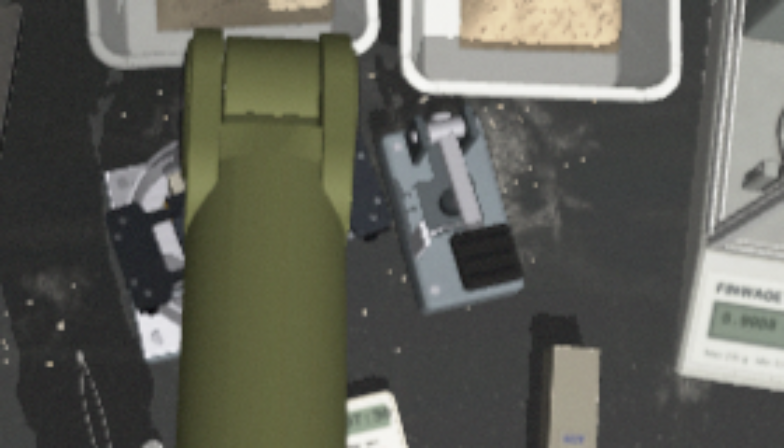

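View pics/s4.png

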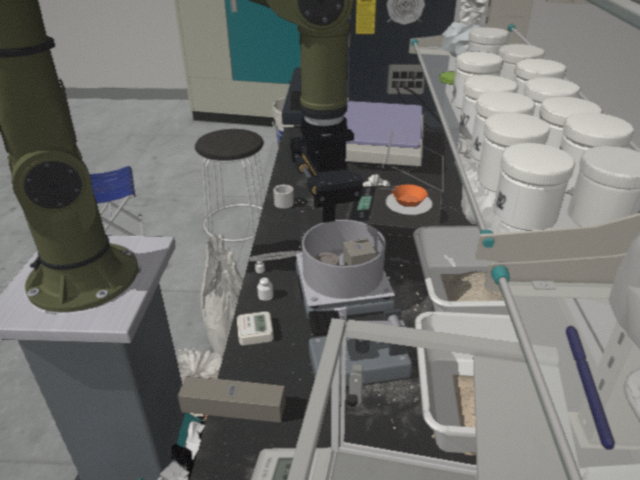

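Cube (px 358,248) and drum (335,260) are both in the pot, below the rim. The pad is free at about (0.518, -0.239, 0.117). I'll go above it with the fingers shut.

Request:
move_arm --increments "0 -15 0 0 0 0 255;1 -30 0 0 0 0 255;1 -35 0 0 0 0 255;1 -35 0 0 0 0 255;1 -35 0 0 0 0 255;1 -30 0 0 0 0 255;1 -17 0 0 0 0 255;0 -7 0 0 0 0 255"

```text
time: 14.7
position: [0.5171, -0.2434, 0.1917]
tool_rot: [0.513, -3.098, 0.003]
ft_force: [0.2, 0.9, -0.9]
grip_width: 0.007
grip_force: 0.0
```

Request:
move_arm --increments "0 0 -15 0 0 0 255;0 0 -20 0 0 0 255;0 0 -15 0 0 0 255;0 0 -8 0 0 0 255;0 0 0 0 0 0 255;0 0 0 0 0 0 255;0 0 0 0 0 0 255;0 0 0 0 0 0 255"

```text
time: 15.37
position: [0.5189, -0.2396, 0.135]
tool_rot: [-0.521, 3.096, -0.001]
ft_force: [0.2, -1.0, 0.3]
grip_width: 0.004
grip_force: 0.0
```

```bash
python3 - <<'E'
from h import *
s=ctrl.get_state();print(s["position"],s["grip_width"],s["time"],s["ft_force"])
p=ctrl.get_image("side");cv2.imwrite("pics/s5.png",cv2.resize(p["frame"][200:400,220:440,::-1],None,fx=3,fy=3,interpolation=cv2.INTER_CUBIC))
E
```

```text
[ 0.51889035 -0.23959189  0.13495223] 0.003613944690263118 15.3667 [ 0.24348272 -1.01906281  0.34563626]
```

View pics/s5.png

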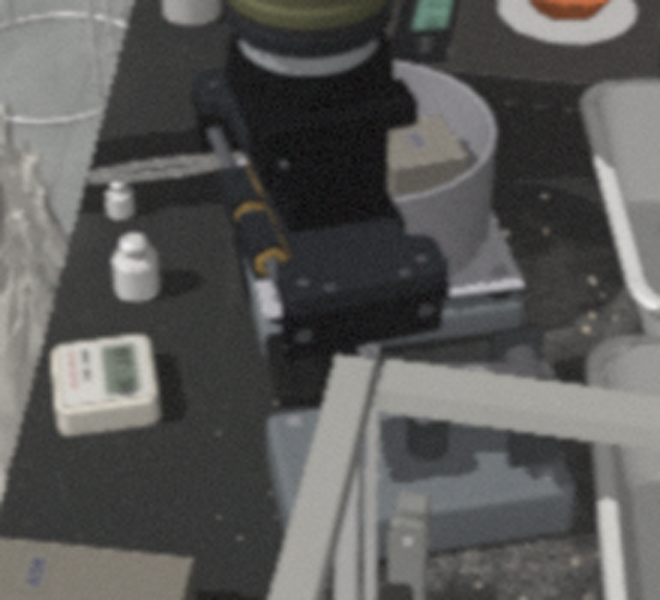

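The gripper is over the pad (crop around (290,370)). The view is partly blocked by the balance frame, so I'll press gently using force and height.

Request:
move_arm --increments "0 0 -4 0 0 0 255;0 0 -4 0 0 0 255;0 0 -4 0 0 0 255;0 0 -4 0 0 0 255;0 0 -3 0 0 0 255;0 0 -2 0 0 0 255;0 0 0 0 0 0 255;0 0 0 0 0 0 255"

```text
time: 16.08
position: [0.5178, -0.2397, 0.1129]
tool_rot: [0.52, -3.098, -0.0]
ft_force: [-1.5, -0.2, 3.4]
grip_width: 0.007
grip_force: 1.5
```

Request:
move_arm --increments "0 0 -2 0 0 0 255;0 0 -2 0 0 0 255;0 0 -2 0 0 0 255;0 0 -2 0 0 0 255;0 0 -2 0 0 0 255;0 0 -1 0 0 0 255;0 0 0 0 0 0 255;0 0 0 0 0 0 255"

```text
time: 16.75
position: [0.5179, -0.2399, 0.1018]
tool_rot: [0.52, -3.098, 0.0]
ft_force: [-2.4, -1.1, 5.3]
grip_width: 0.005
grip_force: 2.3
```

```bash
python3 - <<'E'
from h import *
for i in range(4):
  p=ctrl.get_image("side" if i%2 else "top");s=ctrl.get_state();print(s["position"],s["ft_force"],s["torque"])
  C=cloud(p)
  for g in ctrl.silhouettes("lever_pad",p)[:1]:
    q=C[g["region"]&(p["depth"]>0)];print(g["score"],len(q),q.mean(0),np.percentile(q[:,2],[50,90,98]))
E
```

```text
[ 0.51801012 -0.23978479  0.10189254] [-2.42353793 -1.14697071  4.25325862] [-0.2610901   0.7594114  -0.05518514]
0.62 293 [ 0.60606889 -0.21651747  0.09015652] [0.09033352 0.09518891 0.10132494]
[ 0.5181956  -0.2396942   0.10198242] [-2.34874222 -0.27737079  4.54389101] [-0.26504677  0.71168639  0.00611839]
0.7 346 [ 0.56085331 -0.23352699  0.09535141] [0.09501981 0.10191142 0.10278984]
[ 0.51820999 -0.23968907  0.10197672] [-2.74013449 -1.60318685  5.1177591 ] [-0.33713658  0.7088474  -0.03291935]
0.57 293 [ 0.60651679 -0.21586127  0.09002583] [0.09021449 0.09528162 0.09932494]
[ 0.5182165  -0.23969261  0.10197617] [-1.99702776 -1.43088395  4.23705009] [-0.4228444   0.65463601  0.02638186]
0.6 352 [ 0.55136337 -0.23744736  0.09851959] [0.09722666 0.10257771 0.19226366]
```

Request:
move_arm --increments "0 0 -1 0 0 0 255;0 0 -1 0 0 0 255;0 0 0 0 0 0 255;0 0 0 0 0 0 255;0 0 0 0 0 0 255;0 0 0 0 0 0 255;0 0 0 0 0 0 255;0 0 0 0 0 0 255"

```text
time: 17.82
position: [0.5181, -0.2397, 0.0999]
tool_rot: [-0.521, 3.098, -0.0]
ft_force: [-3.7, -0.6, 5.2]
grip_width: 0.0
grip_force: 2.6
```

```bash
python3 - <<'E'
from h import *
d=np.array([np.cos(.23),np.sin(.23)])
F=[]
for i in range(4):
  p=ctrl.get_image("side");s=ctrl.get_state();F.append(s["ft_force"]);C=cloud(p)
  r=(C[...,:2]-[.518,-.239]);a=r@d;b=r@np.array([-d[1],d[0]])
  for lo,hi in((-.026,.024),(.035,.08)):
    m=(p["depth"]>0)&(a>lo)&(a<hi)&(abs(b)<(.025 if lo<0 else .006))&(C[...,2]>.085)&(C[...,2]<.112)
    if m.sum()>15: print(m.sum(),"slope",np.polyfit(a[m],C[m][:,2],1))
print(s["position"],np.mean(F,0),s["time"])
for t in("cube_mid","drum_mid"): print(t,[(f["centre"],f["score"]) for f in ctrl.find_in(t,p)[:1]])
E
```

```text
164 slope [-0.0406973   0.09730379]
173 slope [-0.05171661  0.09693933]
174 slope [-0.06211687  0.09662724]
170 slope [-0.08524707  0.0963565 ]
[ 0.51811752 -0.23964239  0.09991067] [-3.04595844 -2.07236181  4.86543211] 18.0167
cube_mid [([0.5861, -0.0226, 0.0972], 0.72)]
drum_mid []
```

```bash
python3 -c "
from bench import ctrl
print(ctrl.close_job())"
```

```text
the job is handed in; nothing more can be done
None
```

I put the cube and drum side by side in the pot and handed the job in with the arm still holding the lever about 17 mm down, a little short of mid-run. That depth comes from the TCP height; the gauge pointer was hidden from the camera, and no verdict came back.

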